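# Take the combination padlock off the oil-sample case

## Robot

A 6-joint arm with a two-finger parallel gripper is mounted at the origin on the work surface. World frame = base frame: x ahead of the robot, y to its left, z up, the work surface at z = 0. Lengths are in m, angles in rad, forces in N, time in s.
With the tool pointing down it reaches from about 0.4 to 0.825 m from the base axis. Payload 7 kg.
Tool frame: the origin (TCP) lies at the very end of the fingers, on their centre line; the grasp point (between the pads) lies 19 mm behind it; z points along the fingers, y is the line along which they close (so a half turn about z gives the same grasp; the last joint's range is limited). The gripper opens to 88 mm and grips with 3 to 60 N. Pads are 19 mm wide; open, the fingers measure 130 mm over their backs; the gripper's body (78 mm by 193 mm) begins 47 mm behind the grasp point.
Start: joints at [-1.005, 0.359, 0.012, 0, -1.224, -0.288], TCP at [0.185, -0.649, 0.227] pointing down, gripper open.
Joint ranges: [-3.07, 3.07], [-1.43, 2.12], [-1.02, 1.25], [-3.03, 1.67], [-3.05, -0], [-3.03, 3.03]. Speed limits (rad/s): [2.39, 2.39, 3.01, 3.14, 3.14, 3.14].

## Interface

Orientations are given as [roll, pitch, yaw] about the fixed x, y, z axes, in that order (R = Rz(yaw) Ry(pitch) Rx(roll)).
In Python, from station import arm gives the robot as it stands.
- The arm moves only by the tool step_arm, never from a script. Its argument "rows" is a list of rows, each a list of 5 numbers: the shift along the world's x, y, z in m, then the turn about the world's z in rad, then the finger opening in m, from 0 to 0.0876. In form: [[x, y, z, spin, gripper], ...]. A call has 1 to 20 rows; each row is the pose to reach, as a shift and turn from the pose commanded when the call began; what a row does not reach only later rows make up. A row lasts 1/10 s, in which the tool goes at most 50 mm and 8.59 degrees, less where a joint would pass 70% of its speed; a pose out of reach is approached as far as the arm can. A call with a gripper value outside its range is refused whole. The fingers move at their own pace and stop on an object; "newtons" is the grip in N (left out, the last holds). Time passes only in rows, so rows that repeat a pose let the fingers close. It gives the time, the measured TCP pose, the force, the opening and the grip force at its end, in the units of the state.
- arm.get_state(): the state, without advancing time (a new reading comes with each control period).
- arm.grab_frame(name): name is "scene" or "top" or "wrist"; returns a dict with "color" (384x512x3 uint8, blue, green, red), "vfov" (degrees; the focal length in pixels is half the picture's height over the tangent of half this angle, whatever the lens; pixels are square), "cx", "cy" (the principal point, pixels), "rvec" (rotation vector, rad) and "tvec" (3), from world to camera coordinates, as OpenCV has them. Camera axes: x right, y down, z forward; pixel columns grow to the right and rows downward; lengths in m; the calibration is good to about 2 mm. A picture is of the moment at which its call begins. There is no depth.
- arm.job_done(): hands the job in; it is judged then, once.
The state is a dict: "t": time; "q": joint angles; "qd": joint speeds; "joint_efforts": joint torques, N m; "eef_pos": TCP position; "ee_rot": TCP orientation; "force": force on the tool from outside, world axes, zero at the start; "moment": the same for the moment, N m; "width": finger opening in m; "gripper_force": force on a finger pad.
Only numpy, scipy, OpenCV 4.12 (cv2) and the standard library are available. Lean on these libraries where they do the work, as an engineer would, in place of code of your own. Each camera call takes 0.05 s, during which the arm holds its last target. There are 200 camera calls.

## Task

The oil-sample case on the bench is locked by a combination padlock lying on its lid. Turn the padlock's dial, feeling it click from notch to notch, until its nose points straight at the index bead towards the shackle; then pull the shackle open, work the open padlock off the staple, and finish while holding it up, still open, dial upwards and roughly level, well clear of the case, at least 12 cm above the lid. Leave the glassware round about alone.

Things in the scene. Friction and masses are not known exactly. Their poses are not given: they have to be found in the camera images.
- case: Aluminium sample case, black corners, 280 (x) x 360 (y) x 100 mm high, fixed; origin at the centre of its underside, flat lid 100 mm above it. x points from front latches (robot side) to back hinges. A fixed staple of 6 mm round steel stands on the lid: upright legs at x = 10 (near) and 70 mm (far), y = 0, joined by a bar along x centred 40 mm above the lid.
- staple_leg (a point): Point on the axis of the staple's near leg, 14 mm above the lid, the height of the shackle's bar; case's axes. The padlock's shackle loops round this leg, so that the lock cannot be lifted off while shut.
- lock_center (a point): Centre of the padlock's dark steel block, 50 (x) x 56 (y) x 28 mm high, lying loose and flat on the lid, dial up; lock about 0.5 kg. x points to the shackle, which leaves the middle of its +x face, level, 14 mm above the lid; z up. Its y sides are free to grip. The dial's top is 38.5 mm above this point. Index bead: on the top face, middle of the +x edge.
- dial_grip (a point): Centre of the dial's black grip bar, on the dial's axis, 28.5 mm above the block's centre. Bar 10 mm thick, 20 mm high, 29 mm long: from 15 mm behind the axis to a pointed nose 14 mm in front. It stands on a round plate, 38 mm across, whose top is 10 mm below this point. x points along the nose, z up; grip the bar across its thickness.
- dial (a joint): Dial angle, rad, positive counter-clockwise from above; 0 = nose at the index bead (lock's +x), where alone (within about 0.18) the shackle is free. 12 click notches, one each 0.52 rad (30 degrees), one of them at 0; about 0.03 N m from notch to notch. Starts 0.9 to 2.9 counter-clockwise of the bead; stops at +-3.3.
- shackle (a joint): How far the shackle is drawn out of the block along the lock's +x, m: 0 shut, 0.020 fully open (a stop). Slides with about 2.5 N of friction, stays where it is left; with the dial wrong it gives 2 to 3 mm at most. Pulling the block away from the staple (lock's -x) draws it out, as its bow catches on the staple's near leg.
- shackle_toe (a point): Tip of the shackle's short leg, 19 mm to the lock's -y side of its centre line (long leg, which stays in: 19 mm to +y). Bar 8 mm thick; lock's axes. Shut: 4 mm inside the block. Fully open: 16 mm clear of the block's +x face; the staple's near leg passes out through this gap when the lock moves to its own +y side.
- shackle_bow (a point): Middle of the inner edge of the shackle's bow, on the lock's centre line: 26 mm from the block's +x face when shut, 46 mm when open. The loop is 30 mm wide inside; the bow's outer edge is 8 mm further on.
- flask: Bystander: stoppered amber glass bottle, 90 mm diameter, 170 mm high, on the bench beside the case; origin at the centre of its underside. Leave alone.
- syringe: Bystander: large glass syringe lying on the bench on the other side of the case, 190 mm long along its x, 50 mm wide; origin under its middle. Leave alone.
- vial: Bystander: small amber vial, 30 mm diameter, 70 mm high, standing on the lid near its back right corner; origin at the centre of its underside. Leave alone.
There are look-alikes about, which are no part of the job. What is meant by the part that bears lock_center is not orange or pink, and is the smaller of those in its own colour.

How it is judged:
On the way, in this order (a step that is already met when the one before it is completed fails the run):
1. the dial's nose is at the index bead, the shackle still shut (value of joint dial between -0.2 and 0.2 rad and value of joint shackle below 0.006 m), for 0.2 s.
2. the shackle is drawn open (value of joint shackle above 0.015 m), for 0.2 s.
At the end, for the whole second after the job is handed in: The robot still grips the padlock and holds it still, its centre more than 120 mm above the lid, level within 20 degrees, dial up, the shackle drawn out more than 12 mm, nothing of the case touching it (height (world z) of lock_center above 0.22 m and angle between lock_center's own z axis and vertical below 0.35 rad and value of joint shackle above 0.012 m and contact force between the fingers and lock above 2 N and contact force between lock and case below 0.1 N and linear speed of lock below 0.05 m/s); the arm keeps its last pose, push and grip.
It fails at once if the glass bottle is pushed or tipped (distance of flask from where it was at the start of the episode above 0.03 m or angle between flask's own z axis and vertical above 0.4 rad).
It fails at once if the syringe is pushed (distance of syringe from where it was at the start of the episode above 0.03 m).
It fails at once if the vial is pushed or tipped (distance of vial from where it was at the start of the episode above 0.03 m or angle between vial's own z axis and vertical above 0.4 rad).
It also fails if it takes over 67 s, if anything falls off the work surface, if the arm or the gripper's body presses on something with over 40 N, if the wrist force passes 120 N, or if a joint passes its speed limit or range.

## Working session

There is one attempt and no reset: what is moved stays moved. The work goes in short steps, Python scripts to look and compute and a tool call to move; the robot and the scene stay as the last step left them, time stands still between calls to the robot, and variables do not carry over. Pictures are saved under pics/ and viewed, at most 10 in all, crops included, and the job is handed in when it is done.

Besides the shell and the picture viewer there is one more tool, called by a JSON object that holds its "api" and its "payload", one argument or row to a line. step_arm: Moves the arm, as the interface text tells. Its arguments: {"type":"object","properties":{"rows":{"type":"array"},"newtons":{"type":"number"}},"required":["rows"]}

```bash
mkdir -p pics; cat > h.py <<'E'
import cv2,numpy as np,json
from station import arm
def snap(n,tag):
    f=arm.grab_frame(n); cv2.imwrite(f'pics/{tag}.png',f['color'])
    np.savez(f'pics/{tag}.npz',**f); return f
def ld(tag): return dict(np.load(f'pics/{tag}.npz'))
def ray(f,u,v):
    F=f['color'].shape[0]/2/np.tan(np.radians(float(f['vfov']))/2)
    R=cv2.Rodrigues(np.array(f['rvec'],float))[0]; t=np.array(f['tvec'],float).ravel()
    d=R.T@np.array([(u-float(f['cx']))/F,(v-float(f['cy']))/F,1]); return -R.T@t,d/np.linalg.norm(d)
def onz(f,u,v,z):
    c,d=ray(f,u,v); return c+d*(z-c[2])/d[2]
def tri(*fuv):
    A=np.zeros((3,3));b=np.zeros(3)
    for f,u,v in fuv:
        c,d=ray(f,u,v);P=np.eye(3)-np.outer(d,d);A+=P;b+=P@c
    return np.linalg.solve(A,b)
def proj(f,p):
    F=f['color'].shape[0]/2/np.tan(np.radians(float(f['vfov']))/2)
    R=cv2.Rodrigues(np.array(f['rvec'],float))[0];q=R@np.array(p)+np.array(f['tvec'],float).ravel()
    return q[:2]/q[2]*F+[float(f['cx']),float(f['cy'])]
E
python3 - <<'E'
from h import *
a=snap('scene','s0');b=snap('top','t0')
for f in (a,b): print(f['vfov'],f['cx'],f['cy'],ray(f,256,192))
cv2.imwrite('pics/st0.png',np.hstack([cv2.resize(x['color'],(800,600))[:, :] for x in (a,b)])[:, :800])
cv2.imwrite('pics/t0b.png',cv2.resize(b['color'],(800,600)))
s=arm.get_state();print(s['t'],s['eef_pos'],s['ee_rot'],s['force'],s['width'])
E
```

```text
56.292169393515266 261.60819655392197 183.71702922123288 (array([ 1.02143927, -0.06249077,  0.77014899]), array([-0.56788941,  0.10020386, -0.81698275]))
53.29551405786903 254.16669197485737 196.99154791129493 (array([0.43649992, 0.05550755, 1.1235994 ]), array([ 0.08422103,  0.00379259, -0.99643988]))
0.1 [ 0.18496063 -0.6487108   0.22568919] [ 3.14009233e+00 -1.30166840e-04 -2.86393171e+00] [-1.1029539   0.70626106 -0.56906788] 0.08764605153305033
```

View pics/st0.png

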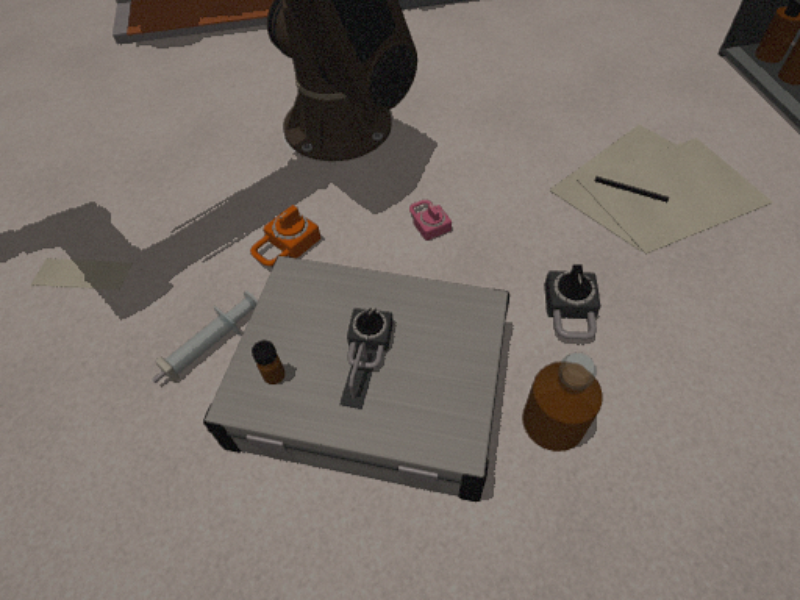

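View pics/t0b.png

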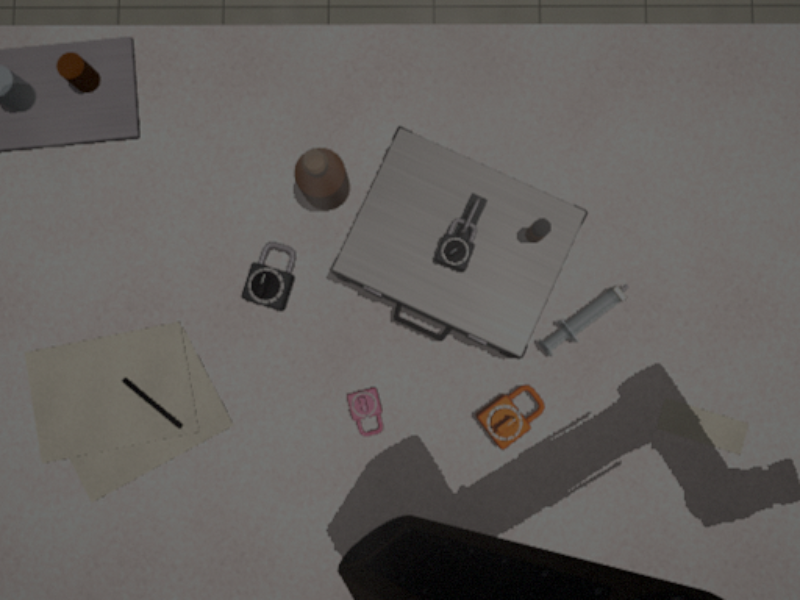

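The lock lies on the case lid at about (455,248) in the top view and (371,328) in the scene view, both at 800x600. The larger dark lock on the bench is a decoy. I'll crop closer.

```bash
python3 - <<'E'
from h import *
a=ld('s0');b=ld('t0')
def crop(f,u0,v0,w,h,k): return cv2.resize(f['color'][v0:v0+h,u0:u0+w],(w*k,h*k),interpolation=cv2.INTER_CUBIC)
A=crop(a,210,180,50,75,8);B=crop(b,270,115,50,75,8)
cv2.imwrite('pics/c0.png',cv2.convertScaleAbs(np.hstack([A,B]),alpha=1.6))
E
```

```text
(no output)
```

View pics/c0.png

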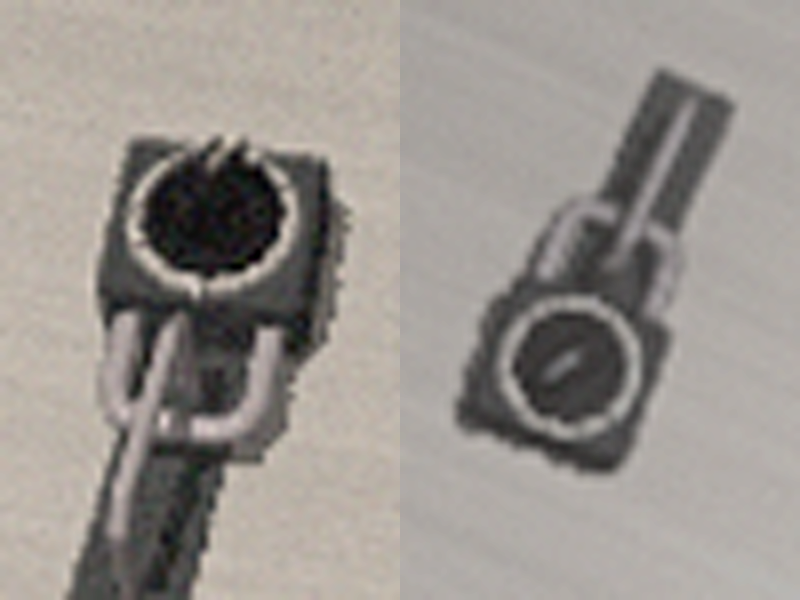

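```bash
python3 - <<'E'
from h import *
a=ld('s0');b=ld('t0')
print('ring tri',tri((a,236.1,206),(b,290.75,160.25)), onz(b,290.75,160.25,.13), onz(a,236.1,206,.13))
C=[onz(b,u/1.5625-.3,v/1.5625-.3,.1) for u,v in((400,127),(586,211),(524,356),(332,275))]
print(np.round(C,3)); print('centre',np.mean(C,0))
for i in range(4):
    d=C[(i+1)%4]-C[i];print(np.linalg.norm(d),np.degrees(np.arctan2(d[1],d[0])))
# scene corners lid: (272,258),(509,291),(208,420)...
# lock corners in top crop at z=.128
L=[onz(b,(x-400)/8+270-.4,y/8+115-.4,.128) for x,y in((497,280),(668,318),(612,472),(458,428))]
print(np.round(L,3),np.mean(L,0))
for i in range(4):
    d=L[(i+1)%4]-L[i];print(np.linalg.norm(d),np.degrees(np.arctan2(d[1],d[0])))
# staple bar top view ends z=.14
P=[onz(b,(x-400)/8+270-.4,y/8+115-.4,.141) for x,y in((620,262),(694,95))];print(np.round(P,3))
# nose in top: tips at grip top z=.1525
N=[onz(b,(x-400)/8+270-.4,y/8+115-.4,.1525) for x,y in((545,383),(582,350))];d=N[1]-N[0];print(np.round(N,4),np.degrees(np.arctan2(d[1],d[0])))
E
```

```text
ring tri [ 0.60361291 -0.03218662  0.13216141] [ 0.60410252 -0.03155081  0.13      ] [ 0.60203108 -0.03290531  0.13      ]
[[ 0.828  0.061  0.1  ]
 [ 0.679 -0.262  0.1  ]
 [ 0.428 -0.151  0.1  ]
 [ 0.567  0.178  0.1  ]]
centre [ 0.62572066 -0.04359644  0.1       ]
0.35539688816088144 -114.84286903457198
0.2738645918620127 156.2421677107571
0.3568363857808573 67.17357162722219
0.2863987066965407 -24.04913019941518
[[ 0.633 -0.008  0.128]
 [ 0.62  -0.064  0.128]
 [ 0.569 -0.046  0.128]
 [ 0.584  0.005  0.128]] [ 0.60140397 -0.02828244  0.128     ]
0.05747591595522156 -102.63415646268844
0.054247478357138196 159.90355817212358
0.052376714509816014 73.98806075123596
0.05073596094364462 -14.729597788704131
[[ 0.636 -0.047  0.141]
 [ 0.691 -0.072  0.141]]
[[ 0.5946 -0.0218  0.1525]
 [ 0.6052 -0.0337  0.1525]] -48.05158672299572
```

{"api": "step_arm", "payload": {
  "rows": [
    [0, 0, 0.05, 0, 0.0876],
    [0.02, 0.03, 0.1, 0.1, 0.0876],
    [0.415, 0.617, 0.1, 2.02, 0.0876],
    [0.415, 0.617, 0.1, 2.02, 0.0876],
    [0.415, 0.617, 0.1, 2.02, 0.0876],
    [0.415, 0.617, 0.1, 2.02, 0.0876],
    [0.415, 0.617, 0.1, 2.02, 0.0876],
    [0.415, 0.617, 0.1, 2.02, 0.0876],
    [0.415, 0.617, 0.1, 2.02, 0.0876],
    [0.415, 0.617, 0.1, 2.02, 0.0876],
    [0.415, 0.617, 0.1, 2.02, 0.0876],
    [0.415, 0.617, 0.1, 2.02, 0.0876],
    [0.415, 0.617, 0.1, 2.02, 0.0876],
    [0.415, 0.617, 0.1, 2.02, 0.0876],
    [0.415, 0.617, 0.1, 2.02, 0.0876],
    [0.415, 0.617, 0.1, 2.02, 0.0876],
    [0.415, 0.617, 0.1, 2.02, 0.0876],
    [0.415, 0.617, 0.1, 2.02, 0.0876],
    [0.415, 0.617, 0.1, 2.02, 0.0876],
    [0.415, 0.617, 0.1, 2.02, 0.0876]
  ]
}}

```text
t: 2.1
eef_pos: [0.5995, -0.0331, 0.3267]
ee_rot: [3.142, -0.0, -0.845]
force: [0.1, -0.4, -0.3]
width: 0.0877
gripper_force: 0.0
```

```bash
python3 - <<'E'
from h import *
s=arm.get_state();print(s['t'],s['eef_pos'],s['ee_rot'],s['force'],s['width'],s['q'])
f=snap('wrist','w1');print(f['vfov'],ray(f,256,192),proj(f,[.6035,-.032,.13]))
cv2.imwrite('pics/w1b.png',cv2.convertScaleAbs(cv2.resize(f['color'],(800,600),interpolation=cv2.INTER_CUBIC),alpha=1.4))
E
```

```text
2.1 [ 0.5994784  -0.03310719  0.32671826] [ 3.14156574e+00 -1.80836037e-05 -8.44812361e-01] [ 0.09883877 -0.39624284 -0.29577531] 0.08769319458959274 [ 2.70005518e-01  1.89249904e-01  5.06768135e-03  2.85704808e-05
 -1.38663031e+00  4.55973216e-01]
69.17774651847874 (array([ 0.64495949, -0.08366637,  0.48482873]), array([-0.16079588,  0.19838064, -0.96684529])) [256.64504741 171.46603243]
```

View pics/w1b.png

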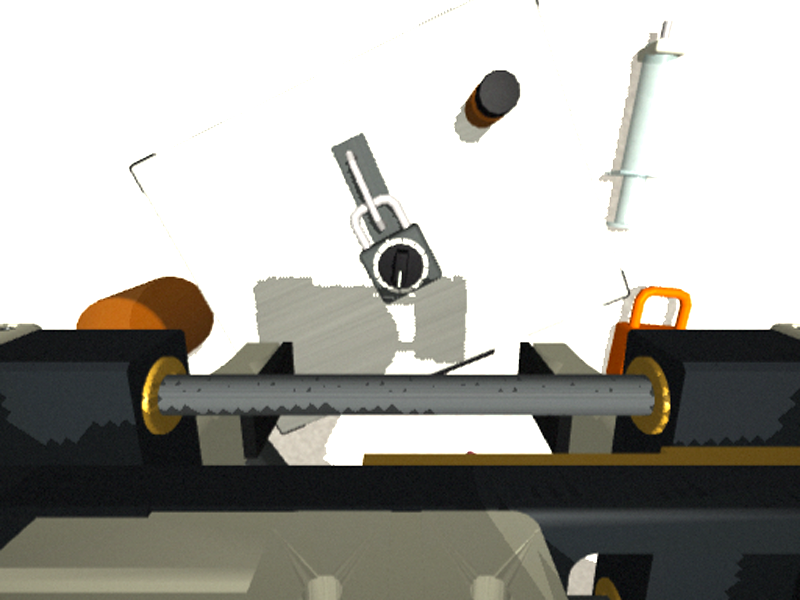

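```bash
python3 - <<'E'
from h import *
f=ld('w1')
c=f['color'][80:200,205:295];cv2.imwrite('pics/w1c.png',cv2.resize(c,(450,600),interpolation=cv2.INTER_CUBIC))
E
```

```text
(no output)
```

View pics/w1c.png

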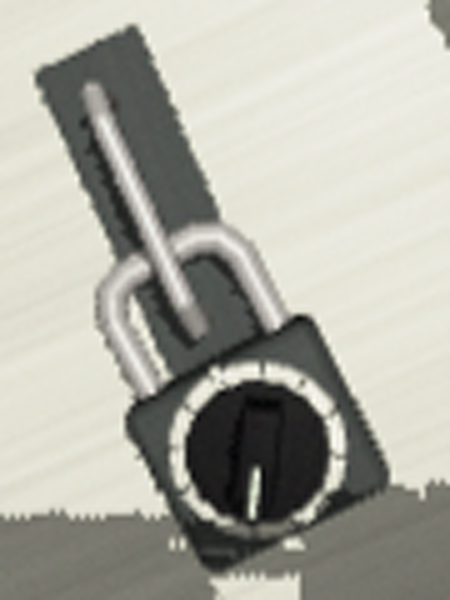

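The wrist picture shows the ring centre at crop (259,452). The nose, marked by the white line, points down at (250,516), away from the shackle. The block corners are at (127,408), (303,316), (388,480) and (212,570).

```bash
python3 - <<'E'
from h import *
a=ld('s0');b=ld('t0');f=ld('w1')
c=lambda x,y:(205+x/5-.4,80+y/5-.4)
A=lambda d:np.degrees(np.arctan2(d[1],d[0]))
u=c(259,452)
print('3view',tri((a,236.1,206),(b,290.75,160.25),(f,*u)),onz(f,*u,.1325),'top-wrist',tri((b,290.75,160.25),(f,*u)))
L=[onz(f,*c(x,y),.128) for x,y in((127,408),(303,316),(388,480),(212,570))]
print(np.round(L,4).tolist(),np.mean(L,0))
for i in range(4):
    d=L[(i+1)%4]-L[i];print(np.linalg.norm(d),A(d))
n=onz(f,*c(250,516),.1525);k=onz(f,*c(264,402),.1525);print('nose',n,k,A(n-k),np.linalg.norm(n-k))
P=[onz(f,*c(*q),.141) for q in((195,318),(95,92))];print('staple',P,A(P[1]-P[0]),np.linalg.norm(P[1]-P[0]))
bow=onz(f,*c(205,238),.114);print('bow centreline',bow)
v=tri((f,498/1.5625,88/1.5625),(b,541/1.5625,225/1.5625));print('vial top',v)
E
```

```text
3view [ 0.60418203 -0.03262557  0.13189762] [ 0.60529034 -0.03358443  0.1325    ] top-wrist [ 0.6046899  -0.03225592  0.12514368]
[[0.6378, -0.019, 0.128], [0.6196, -0.0665, 0.128], [0.5747, -0.0498, 0.128], [0.5931, -0.0009, 0.128]] [ 0.60629418 -0.03402968  0.128     ]
0.05092822903451392 -110.99010375788194
0.047899581787707576 159.52165392482897
0.052234497422780746 69.38039109500198
0.04824341394172424 -22.03213643049276
nose [ 0.5986783  -0.02306913  0.1525    ] [ 0.6146874  -0.04632363  0.1525    ] 124.54470151320662 0.028232296123412295
staple [array([ 0.63989372, -0.04926421,  0.141     ]), array([ 0.6917231 , -0.07339341,  0.141     ])] -24.964358006997873 0.05717082437724096
bow centreline [ 0.65098132 -0.06384276  0.114     ]
vial top [ 0.63993354 -0.17044292  0.16685089]
```

{"api": "step_arm", "payload": {
  "rows": [
    [0.0055, 0, 0, -0.065, 0.032],
    [0.0055, 0, -0.05, -0.065, 0.032],
    [0.0055, 0, -0.1, -0.065, 0.032],
    [0.0055, 0, -0.13, -0.065, 0.032],
    [0.0055, 0, -0.15, -0.065, 0.032],
    [0.0055, 0, -0.17, -0.065, 0.032],
    [0.0055, 0, -0.18, -0.065, 0.032],
    [0.0055, 0, -0.189, -0.065, 0.032],
    [0.0055, 0, -0.189, -0.065, 0.032]
  ],
  "newtons": 10
}}

```text
t: 3.05
eef_pos: [0.6051, -0.0326, 0.1371]
ee_rot: [3.141, 0.0, -0.91]
force: [-0.4, -0.1, -0.2]
width: 0.0323
gripper_force: 0.0
```

```bash
python3 - <<'E'
from h import *
s=arm.get_state();print(s['t'],s['eef_pos'],s['ee_rot'],s['force'],s['width'])
f=snap('wrist','w2');b=snap('scene','s2')
p=proj(f,[.605,-.033,.14]);q=proj(b,[.605,-.033,.14]);print(p,q)
def cr(f,p,r,n):
    x,y=[int(np.clip(v,r,m-r)) for v,m in zip(p,(512,384))];return cv2.resize(f['color'][y-r:y+r,x-r:x+r],(n,n),interpolation=cv2.INTER_CUBIC)
cv2.imwrite('pics/c2.png',np.hstack([cr(f,p,100,400),cr(b,q,40,400)]))
E
```

```text
3.05 [ 0.60513585 -0.03260808  0.13708196] [ 3.14082974e+00  4.27691056e-04 -9.09521292e-01] [-0.38483356 -0.0571158  -0.1954693 ] 0.03226554435258786
[260.55392988 235.14207394] [235.96041151 204.56900606]
```

View pics/c2.png

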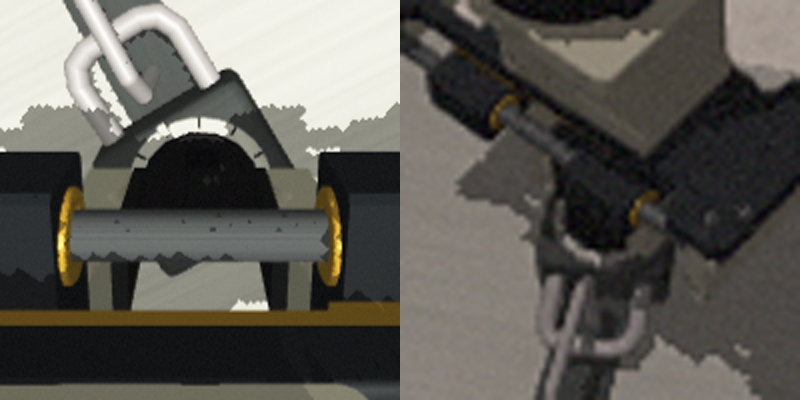

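The fingers straddle the plate, centred at crop (200,170), with no contact force. I'll close on the bar.

{"api": "step_arm", "payload": {
  "rows": [
    [0, 0, 0, 0, 0],
    [0, 0, 0, 0, 0],
    [0, 0, 0, 0, 0],
    [0, 0, 0, 0, 0],
    [0, 0, 0, 0, 0]
  ],
  "newtons": 12
}}

```text
t: 3.65
eef_pos: [0.6054, -0.0323, 0.1379]
ee_rot: [3.141, -0.0, -0.909]
force: [-1.3, -1.1, 3.3]
width: 0.0098
gripper_force: 12.0
```

{"api": "step_arm", "payload": {
  "rows": [
    [0, 0, 0, -0.1, 0],
    [0, 0, 0, -0.2, 0],
    [0, 0, 0, -0.3, 0],
    [0, 0, 0, -0.4, 0],
    [0, 0, 0, -0.5, 0],
    [0, 0, 0, -0.6, 0],
    [0, 0, 0, -0.7, 0],
    [0, 0, 0, -0.8, 0],
    [0, 0, 0, -0.9, 0],
    [0, 0, 0, -1.0, 0]
  ]
}}

```text
t: 4.65
eef_pos: [0.6053, -0.0323, 0.1379]
ee_rot: [3.141, -0.0, -1.913]
force: [-2.1, -1.6, 4.4]
width: 0.0099
gripper_force: 12.0
```

```bash
python3 - <<'E'
from h import *
s=arm.get_state();print(s['eef_pos'],s['ee_rot'],s['force'],s['moment'],s['width'])
E
```

```text
[ 0.60534541 -0.03230587  0.13789421] [ 3.14143394e+00 -3.46948758e-04 -1.91292762e+00] [-2.07470346 -1.60017616  4.42065799] [-0.3145717   0.99403345 -0.0062231 ] 0.009913560551941881
```

{"api": "step_arm", "payload": {
  "rows": [
    [0, 0, 0, -0.1, 0],
    [0, 0, 0, -0.2, 0],
    [0, 0, 0, -0.3, 0],
    [0, 0, 0, -0.4, 0],
    [0, 0, 0, -0.5, 0],
    [0, 0, 0, -0.6, 0],
    [0, 0, 0, -0.7, 0],
    [0, 0, 0, -0.8, 0],
    [0, 0, 0, -0.9, 0],
    [0, 0, 0, -1.0, 0],
    [0, 0, 0, -1.1, 0],
    [0, 0, 0, -1.2, 0],
    [0, 0, 0, -1.3, 0],
    [0, 0, 0, -1.4, 0],
    [0, 0, 0, -1.5, 0],
    [0, 0, 0, -1.6, 0],
    [0, 0, 0, -1.6, 0]
  ]
}}

```text
t: 6.35
eef_pos: [0.6054, -0.0322, 0.1379]
ee_rot: [-3.141, -0.0, 2.773]
force: [-2.0, 0.2, 5.2]
width: 0.0097
gripper_force: 12.0
```

```bash
python3 - <<'E'
from h import *
s=arm.get_state();print(s['t'],s['eef_pos'],s['ee_rot'],s['force'],s['moment'],s['width'])
E
```

```text
6.35 [ 0.60537345 -0.0321742   0.13790181] [-3.14144171e+00 -1.36885276e-04  2.77291826e+00] [-1.98921684  0.15675512  5.23427962] [-0.12670786  1.2347359  -0.05785963] 0.009675865462152704
```

{"api": "step_arm", "payload": {
  "rows": [
    [0, 0, 0, 0, 0.03],
    [0, 0, 0, 0, 0.03],
    [0, 0, 0, 0, 0.03],
    [0, 0, 0.04, 0, 0.03],
    [0, 0, 0.08, 0, 0.05],
    [0, 0, 0.12, 0, 0.0876],
    [0, 0, 0.15, 0, 0.0876],
    [0, 0, 0.15, 0, 0.0876]
  ]
}}

```text
t: 7.15
eef_pos: [0.6078, -0.032, 0.2928]
ee_rot: [3.138, 0.008, 2.776]
force: [0.8, 0.4, -0.9]
width: 0.0567
gripper_force: 0.0
```

```bash
python3 - <<'E'
from h import *
s=arm.get_state();print(s['t'],s['eef_pos'],s['ee_rot'],s['force'],s['width'])
f=snap('wrist','w3');b=snap('top','t3')
p=proj(f,[.605,-.033,.14]);q=proj(b,[.605,-.033,.14]);print(p,q)
def cr(f,p,r,n):
    x,y=[int(np.clip(v,r,m-r)) for v,m in zip(p,(512,384))];print(x-r,y-r);return cv2.resize(f['color'][y-r:y+r,x-r:x+r],(n,n),interpolation=cv2.INTER_CUBIC)
cv2.imwrite('pics/c3.png',cr(f,p,60,600))
E
```

```text
7.15 [ 0.60784882 -0.0320461   0.29280231] [3.13784005 0.00759348 2.7757346 ] [ 0.78863201  0.40292668 -0.92993273] 0.05666670290621955
[257.16696044 176.32049756] [291.6430749  159.26387413]
197 116
```

View pics/c3.png

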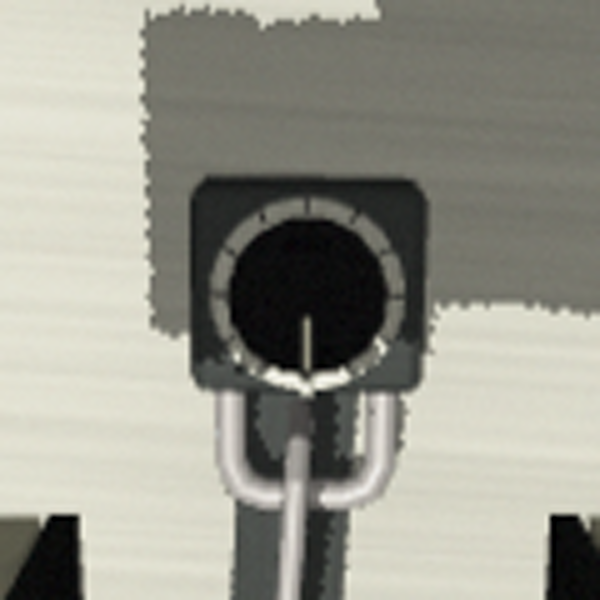

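The nose now points at the bead (line ends at crop (307,380)). The block is square to the picture, spanning x 190–427 and y 178–390, so the lock's yaw matches the tool's.

```bash
python3 - <<'E'
from h import *
f=ld('w3');b=ld('t3')
c=lambda x,y:(197+x/10-.45,116+y/10-.45)
L=[onz(f,*c(x,y),.128) for x,y in((190,178),(427,178),(427,390),(190,390))]
print(np.round(L,4).tolist(),np.mean(L,0))
for i in range(4):
    d=L[(i+1)%4]-L[i];print(np.linalg.norm(d),np.degrees(np.arctan2(d[1],d[0])))
print('dial',onz(f,*c(307,297),.1325))
t=ld('t0');w=ld('w1');fl=tri((t,316/1.5625,161/1.5625),(ld('s0'),579/1.5625,369/1.5625));print('flask',fl)
print(arm.get_state()['eef_pos'])
E
```

```text
[[0.544, -0.0602, 0.128], [0.5536, -0.0351, 0.128], [0.5759, -0.0441, 0.128], [0.5661, -0.0697, 0.128]] [ 0.55990122 -0.05228158  0.128     ]
0.026902932941989127 69.05521707952566
0.024089703338063873 -22.023452077598733
0.027440055361231404 -110.95545659157403
0.024100689925671 156.69951275294213
dial [ 0.56084525 -0.05233281  0.1325    ]
flask [0.74820497 0.19981697 0.15989865]
[ 0.60577767 -0.03189034  0.2879836 ]
```

```bash
python3 - <<'E'
from h import *
f=ld('w3')
c=lambda x,y:(197+x/5-.4,116+y/5-.4)
L=[onz(f,*c(x,y),.128) for x,y in((190,178),(427,178),(427,390),(190,390))]
print(np.round(L,4).tolist(),np.mean(L,0))
for i in range(4):
    d=L[(i+1)%4]-L[i];print(np.linalg.norm(d),np.degrees(np.arctan2(d[1],d[0])))
print('dial',onz(f,*c(307,297),.1325))
E
```

```text
[[0.5704, -0.0477, 0.128], [0.59, 0.0034, 0.128], [0.6379, -0.0137, 0.128], [0.6175, -0.067, 0.128]] [ 0.60394563 -0.03122413  0.128     ]
0.05473771405776401 69.04625832968881
0.05088136778131348 -19.71674280334487
0.057008172539370995 -110.97627612872503
0.0508605944166493 157.72582398417916
dial [ 0.6053728  -0.03214615  0.1325    ]
```

{"api": "step_arm", "payload": {
  "rows": [
    [-0.001, 0, 0, 0.005, 0.0876],
    [-0.001, 0, -0.04, 0.005, 0.0876],
    [-0.001, 0, -0.08, 0.005, 0.0876],
    [-0.001, 0, -0.12, 0.005, 0.0876],
    [-0.001, 0, -0.15, 0.005, 0.0876],
    [-0.001, 0, -0.17, 0.005, 0.0876],
    [-0.001, 0, -0.182, 0.005, 0.0876],
    [-0.001, 0, -0.182, 0.005, 0.0876]
  ]
}}

```text
t: 8.05
eef_pos: [0.6031, -0.0324, 0.1031]
ee_rot: [-3.139, -0.004, 2.779]
force: [0.5, 0.6, 0.1]
width: 0.0877
gripper_force: 0.0
```

{"api": "step_arm", "payload": {
  "rows": [
    [0, 0, 0, 0, 0.04],
    [0, 0, 0, 0, 0.04],
    [0, 0, 0, 0, 0.04],
    [0, 0, 0, 0, 0.04],
    [0, 0, 0, 0, 0.04],
    [0, 0, 0, 0, 0.04],
    [0, 0, 0, 0, 0.04]
  ],
  "newtons": 40
}}

```text
t: 8.75
eef_pos: [0.6049, -0.032, 0.1062]
ee_rot: [3.141, 0.001, 2.78]
force: [-0.8, 0.9, 6.0]
width: 0.0557
gripper_force: 39.9
```

{"api": "step_arm", "payload": {
  "rows": [
    [0, 0, 0.002, 0, 0.04],
    [-0.0028, 0.0011, 0.002, 0, 0.04],
    [-0.0056, 0.0022, 0.002, 0, 0.04],
    [-0.0084, 0.0032, 0.002, 0, 0.04],
    [-0.0112, 0.0043, 0.002, 0, 0.04],
    [-0.014, 0.0054, 0.002, 0, 0.04],
    [-0.0168, 0.0064, 0.002, 0, 0.04],
    [-0.0196, 0.0075, 0.002, 0, 0.04],
    [-0.0224, 0.0086, 0.002, 0, 0.04],
    [-0.0224, 0.0086, 0.002, 0, 0.04]
  ],
  "newtons": 50
}}

```text
t: 9.75
eef_pos: [0.5818, -0.0234, 0.1076]
ee_rot: [3.142, -0.0, 2.78]
force: [0.4, 0.2, -6.7]
width: 0.0559
gripper_force: 49.9
```

{"api": "step_arm", "payload": {
  "rows": [
    [-0.0019, 0.0007, 0, 0, 0.04],
    [-0.0037, 0.0014, 0, 0, 0.04],
    [-0.0056, 0.0022, 0, 0, 0.04]
  ]
}}

```text
t: 10.05
eef_pos: [0.5767, -0.0213, 0.1077]
ee_rot: [3.141, 0.0, 2.779]
force: [2.4, -2.0, -5.7]
width: 0.0555
gripper_force: 49.9
```

Force of about 3 N along the shackle: it is sliding. I'll go on until the stop.

{"api": "step_arm", "payload": {
  "rows": [
    [-0.0014, 0.0005, 0, 0, 0.04],
    [-0.0028, 0.0011, 0, 0, 0.04],
    [-0.0028, 0.0011, 0, 0, 0.04]
  ]
}}

```text
t: 10.35
eef_pos: [0.5743, -0.0203, 0.1078]
ee_rot: [3.141, 0.001, 2.78]
force: [4.6, -2.9, -6.4]
width: 0.0558
gripper_force: 49.9
```

```bash
python3 - <<'E'
from h import *
s=arm.get_state();print(s['t'],s['eef_pos'],s['force'])
f=snap('scene','s4');f2=snap('wrist','w4')
e=s['eef_pos'];p=proj(f,[e[0]+.04,e[1]-.015,.12]);q=proj(f2,[e[0]+.04,e[1]-.015,.12])
def cr(f,p,r,n):
    x,y=[int(np.clip(v,r,m-r)) for v,m in zip(p,(512,384))];print(x-r,y-r);return cv2.resize(f['color'][y-r:y+r,x-r:x+r],(n,n),interpolation=cv2.INTER_CUBIC)
cv2.imwrite('pics/c4.png',np.hstack([cr(f,p,32,400),cr(f2,q,90,400)]))
E
```

```text
10.35 [ 0.57427473 -0.02027173  0.10781405] [ 4.57831147 -2.86851019 -6.40321853]
204 181
169 204
```

View pics/c4.png

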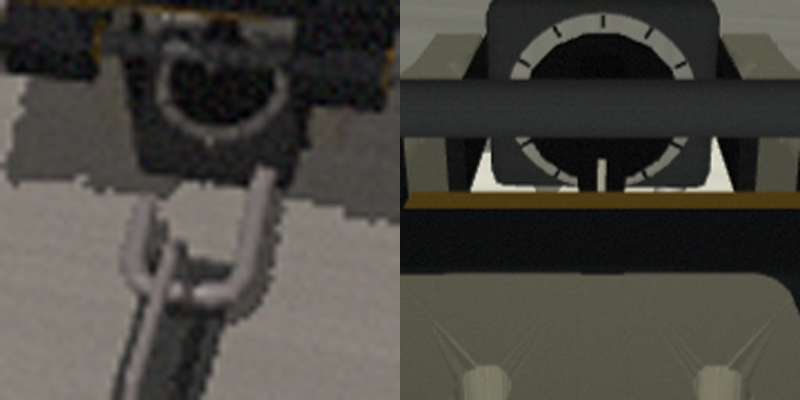

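The scene crop shows the shackle drawn out, with the toe at (150,205) clear of the block. I'll pull slightly more to confirm the stop.

{"api": "step_arm", "payload": {
  "rows": [
    [-0.0019, 0.0007, 0, 0, 0.04],
    [-0.0019, 0.0007, 0, 0, 0.04],
    [-0.0019, 0.0007, 0, 0, 0.04]
  ]
}}

```text
t: 10.75
eef_pos: [0.574, -0.02, 0.1082]
ee_rot: [3.141, 0.004, 2.78]
force: [10.3, -6.3, -10.5]
width: 0.0557
gripper_force: 49.9
```

{"api": "step_arm", "payload": {
  "rows": [
    [0.005, -0.0019, 0, 0, 0.04],
    [0.01, -0.0038, 0, 0, 0.04],
    [0.015, -0.0058, 0, 0, 0.04],
    [0.02, -0.0077, 0, 0, 0.04],
    [0.025, -0.0096, 0, 0, 0.04],
    [0.03, -0.0115, 0, 0, 0.04],
    [0.0345, -0.0133, 0, 0, 0.04],
    [0.0345, -0.0133, 0, 0, 0.04]
  ]
}}

```text
t: 11.55
eef_pos: [0.607, -0.033, 0.1074]
ee_rot: [-3.142, 0.0, 2.779]
force: [0.3, 0.2, -6.0]
width: 0.0555
gripper_force: 49.9
```

```bash
python3 - <<'E'
from h import *
s=arm.get_state();print(s['t'],s['eef_pos'],s['force'])
f=snap('scene','s5');f2=snap('top','t5')
e=s['eef_pos'];p=proj(f,[e[0]+.04,e[1]-.015,.12])
def cr(f,p,r,n):
    x,y=[int(np.clip(v,r,m-r)) for v,m in zip(p,(512,384))];print(x-r,y-r);return cv2.resize(f['color'][y-r:y+r,x-r:x+r],(n,n),interpolation=cv2.INTER_CUBIC)
cv2.imwrite('pics/c5.png',np.hstack([cr(f,p,32,600)]))
E
```

```text
11.55 [ 0.60700354 -0.03301958  0.10743249] [ 0.34139545  0.21998645 -5.96702914]
201 195
```

View pics/c5.png

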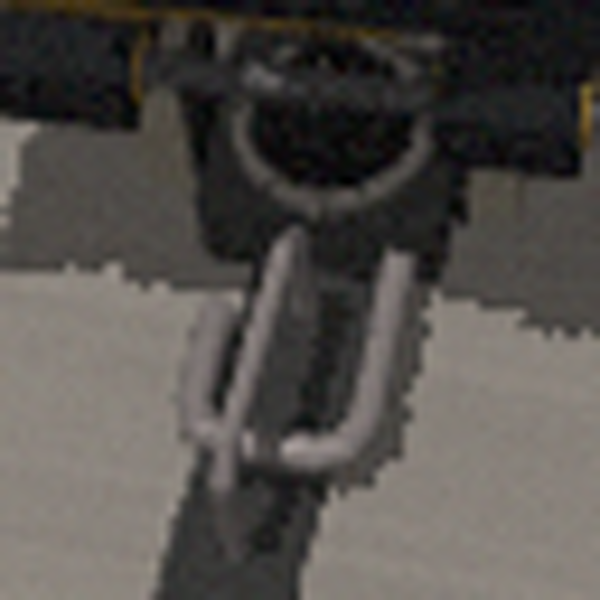

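The shackle stays open, with the toe at (215,305) and the block face at about (215,255). The near leg sits close to the face, in the gap. I'll move to the lock's +y side.

{"api": "step_arm", "payload": {
  "rows": [
    [0.0014, 0.0037, 0, 0, 0.04],
    [0.0029, 0.0075, 0, 0, 0.04],
    [0.0043, 0.0112, 0, 0, 0.04],
    [0.0057, 0.0149, 0, 0, 0.04],
    [0.0057, 0.0149, 0, 0, 0.04]
  ]
}}

```text
t: 12.15
eef_pos: [0.6124, -0.0172, 0.1076]
ee_rot: [3.141, 0.0, 2.78]
force: [-0.4, 0.5, -5.5]
width: 0.0556
gripper_force: 49.9
```

{"api": "step_arm", "payload": {
  "rows": [
    [0.0014, 0.0037, 0, 0, 0.04],
    [0.0029, 0.0075, 0, 0, 0.04],
    [0.0043, 0.0112, 0, 0, 0.04],
    [0.0057, 0.0149, 0, 0, 0.04],
    [0.0075, 0.0196, 0, 0, 0.04],
    [0.0093, 0.0243, 0, 0, 0.04],
    [0.0093, 0.0243, 0, 0, 0.04]
  ]
}}

```text
t: 12.85
eef_pos: [0.6218, 0.0071, 0.1076]
ee_rot: [3.141, 0.0, 2.78]
force: [0.6, -0.1, -5.9]
width: 0.0557
gripper_force: 49.9
```

No contact on the way out, so I'll lift.

{"api": "step_arm", "payload": {
  "rows": [
    [0, 0, 0.01, 0, 0.04],
    [0, 0, 0.02, 0, 0.04],
    [0, 0, 0.035, 0, 0.04],
    [0, 0, 0.05, 0, 0.04],
    [0, 0, 0.07, 0, 0.04],
    [0, 0, 0.09, 0, 0.04],
    [0, 0, 0.11, 0, 0.04],
    [0, 0, 0.13, 0, 0.04],
    [0, 0, 0.15, 0, 0.04],
    [0, 0, 0.16, 0, 0.04],
    [0, 0, 0.16, 0, 0.04],
    [0, 0, 0.16, 0, 0.04],
    [0, 0, 0.16, 0, 0.04],
    [0, 0, 0.16, 0, 0.04]
  ]
}}

```text
t: 14.25
eef_pos: [0.6209, 0.0063, 0.2664]
ee_rot: [-3.141, -0.002, 2.779]
force: [0.2, 0.3, -5.2]
width: 0.0557
gripper_force: 49.9
```

```bash
python3 - <<'E'
from h import *
s=arm.get_state();print(s['t'],s['eef_pos'],s['ee_rot'],s['force'],s['gripper_force'],np.abs(s['qd']).max())
f=snap('scene','s6')
e=s['eef_pos'];p=proj(f,[e[0]+.02,e[1]-.008,.25])
x,y=[int(v) for v in p];print(x,y);r=80
x=np.clip(x,r,512-r);y=np.clip(y,r,384-r)
cv2.imwrite('pics/c6.png',cv2.resize(f['color'][y-r:y+r,x-r:x+r],(600,600),interpolation=cv2.INTER_CUBIC))
E
```

```text
14.25 [0.6209456  0.00632168 0.26637412] [-3.14055292e+00 -1.60349320e-03  2.77934857e+00] [ 0.21774626  0.28667433 -5.15651987] 49.9112606048584 0.006153768434979601
252 183
```

View pics/c6.png

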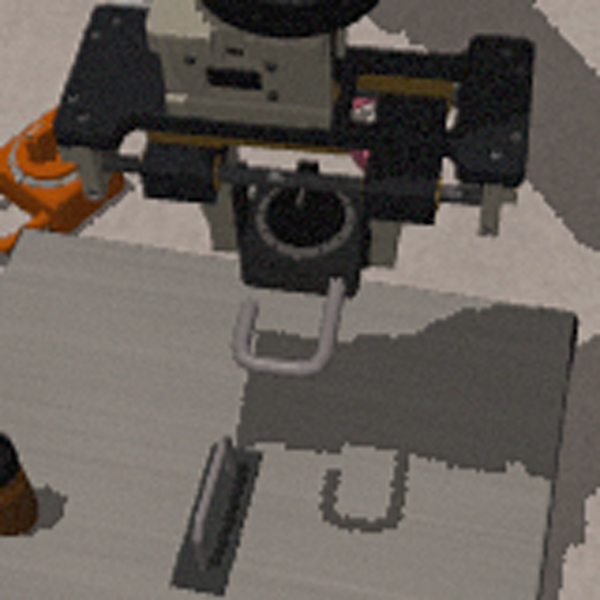

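The padlock hangs level in the fingers, dial up and shackle open (toe at crop (247,305), clear of the block). It is well above the lid and free of the staple.

```bash
python3 -c "
from station import arm
print(arm.job_done())"
```

```text
the job is handed in; nothing more can be done
None
```

I turned the dial to the bead, drew the shackle fully open and worked the padlock off the staple. It was handed in held level, dial up and open, about 17 cm above the lid, at about 14 s of robot time; the hand-in gave no verdict back.

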